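# Start the crank screw of the jig

### The arm

A 6-joint arm with a two-finger parallel gripper is mounted at the origin on a cart in front of the work surface, level with it; the furniture and walls round the work are solid. World frame = base frame: x ahead of the robot, y to its left, z up, the work surface at z = 0. Lengths are in m, angles in rad, forces in N, time in s.
With the tool pointing down it reaches from about 0.35 to 0.775 m from the base axis. Payload 5.5 kg.
Tool frame: the origin (TCP) lies midway between the tips of the shut fingers; the grasp point (between the pads) lies 19 mm behind it; z points along the fingers, y is the line along which they close (so a half turn about z gives the same grasp; the last joint's range is limited). The gripper opens to 85 mm and grips with 20 to 120 N. Pads are 22 mm wide; open, the fingers measure 114 mm over their backs; the gripper's body (76 mm by 85 mm) begins 54 mm behind the grasp point. The pads swing forward as they close: fully open they stand 13 mm farther back than shut.
Start: joints at [-1.329, 0.313, 0.046, 1.304, 0, 1.431], TCP at [0.214, -0.534, 0.231] pointing down, gripper open.
Joint ranges: [-2.76, 2.76], [-0.86, 1.69], [-1.03, 1.26], [-2.2, 2.34], [-1.47, 1.5], [-3.14, 3.14]. Speed limits (rad/s): [2.57, 2.57, 3.14, 3.14, 3.14, 3.14].

### API

Orientations are given as a unit quaternion [w, x, y, z].
In Python, from workcell import env gives the robot as it stands.
- The arm moves only by the tool move_arm, never from a script. Its argument "targets" is a list of rows, each a list of 3 entries, a list of its own where there are three numbers: the shift along the tool's x, y, z in mm, then the turn, a rotation vector about the tool's x, y, z in units of 10 degrees (1.0 is 10 degrees), then the closure, from -1 (fully open) to 1 (shut). In form: [[[dx, dy, dz], [ax, ay, az], gripper], ...]. A call has 1 to 5 rows; each row is the pose to reach, as a shift and turn from the pose commanded when the call began, along the tool's axes at that moment; what a row does not reach only later rows make up. A row lasts 1/8 s, in which the tool goes at most 62.5 mm and 10.7 degrees, less where a joint would pass 70% of its speed; a pose out of reach is approached as far as the arm can. A call with a gripper value outside its range is refused whole. The fingers move at their own pace and stop on an object; "squeeze" is the grip in N (left out, the last holds). Time passes only in rows, so rows that repeat a pose let the fingers close. It gives the time, the measured TCP pose, the force, the opening and the grip force at its end, in the units of the state.
- env.get_state(): the state, without advancing time (a new reading comes with each control period).
- env.read_camera(name): name is "scene" or "top"; returns a dict with "pixels" (420x560x3 uint8, red, green, blue), "fovy" (degrees; the focal length in pixels is half the picture's height over the tangent of half this angle, whatever the lens; pixels are square), "cx", "cy" (the principal point, pixels), "extrinsics" (4x4, takes a point from world to camera coordinates). Camera axes: x right, y up, looking along -z (the intrinsics and any distortion apply to the point x, -y, -z); pixel columns grow to the right and rows downward; lengths in m; the calibration is good to about 2 mm. A picture is of the moment at which its call begins. There is no depth.
- env.hand_in(): hands the job in; it is judged then, once.
Trained networks look in a picture, given as the dict that the camera call returned (one of the last four; its "shot" number tells which), for a name from the list of things; names that differ only in an ending like _2 or _b are one class to them, and where a whole thing is asked for, a point or a joint stands for the part that bears it (a point fixed in the world has none). Each returns a list of dicts, best first, with "confidence" (0 to 1); they miss things now and then, are a little off and sometimes report something else, mostly with a low value. They report only what shows in the picture. A call takes as long as a camera call.
- env.spot_in(thing, picture): "centre" ([x, y, z] in m, in world coordinates, good to about 4 mm: the middle of the surface that is visible of it).
- env.regions_of(thing, picture): "mask" (420x560 bool, what is visible of it).
- env.landmark_of(thing, picture): "centre" ([x, y, z] in m, in world coordinates, good to about 4 mm: a listed point, or the origin of a listed thing).
The state is a dict: "clock": time; "joint_pos": joint angles; "qvel": joint speeds; "tau": joint torques, N m; "tcp_pos": TCP position; "orientation": TCP orientation; "wrist_force": force on the tool from outside, world axes, zero at the start; "ft_torque": the same for the moment, N m; "finger_gap": finger opening in m; "grip_force": force on a finger pad.
Only numpy, scipy, OpenCV 4.12 (cv2) and the standard library are available. Lean on these libraries where they do the work, as an engineer would, in place of code of your own. Each camera call takes 0.05 s, during which the arm holds its last target. There are 200 camera calls.

### The job

Take the mallet, drive the jig's stop pin down with it as far as it goes, and set the mallet back down on the bench. Then take the crank by its knob, turn it backward (counterclockwise seen from above) until the screw drops into the start of its thread, turn it forward (clockwise) one full turn from there, and finish still gripping the knob, holding the started screw still. Leave the other things on the bench alone.

Things in the scene. Friction and masses are not known exactly. Their poses are not given: they have to be found in the camera images.
- mallet_grip (a point): Mallet, 0.26 kg: upright cylindrical head 35 mm across, 56 mm high, standing on one face; level wooden handle 20 mm wide, 24 mm high, pointing to the robot's right, its end 154 mm from the head's axis. This point: mid-thickness of the handle. Its x axis points along the handle away from the head, z up; head axis at x = -55 mm, lower striking face at z = -28 mm.
- screw_axis (a point): Centre of the top of the jig's threaded boss (41 mm across), 42 mm above the bench, on the upright screw's axis. The jig is a fixed grey base 100 x 130 x 14 mm. A flat steel crank sits on the screw: one arm carries the knob 40 mm from the axis, the bare opposite tail (12 mm wide, 10 thick) reaches 46 mm; underside 62 mm above the bench less screw_depth.
- pin_top (a point): Centre of the top of the steel stop pin (head 11 mm across) at the jig's right side, 40 mm from the screw axis, top 70 mm above the bench, 28 mm out of its bushing. Standing up, it blocks the crank's tail from turning backward. It goes straight down 26 mm to a firm stop; stiff, about 5 N, and stays where it is left.
- stop_pin (a joint): How far the stop pin has been driven down, m: 0 standing up, 0.026 at its stop.
- knob_center (a point): Centre of the crank's knob: upright black cylinder 19 mm across, 28 mm high, about 99 mm above the bench, 40 mm from the screw axis. It spins freely and floats on a light spring on a steel pin (top 37 mm above this point): carried in a level circle it lets the screw rise 5 or sink 18 mm, the hand need not turn. Crank arm's top about 29 mm below. Turning takes a few N.
- knob: The same knob; origin at the centre of its lower end, 14 mm below point knob_center.
- crank (a joint): Angle of crank and screw, rad, growing clockwise seen from above (forward). 1.4 to 2.0 at the start, the screw resting on top of the thread. Turned backward the screw rises a little, then between -0.1 and -0.5 it slips off the thread's start and falls 7 mm. One full turn forward from there is about 6.
- screw_depth (a joint): How far the screw has sunk, m; 0 at the crest of the thread. Lead 7 mm a turn: before the drop it reads 0.007*crank/6.28 (about 0.002 at the start), just after the drop about 0.007, and one turn forward from there about 0.014. Turned on backward after the drop it climbs again.
- tin: Round paste tin, 66 mm across, 36 mm high; a bystander. Origin at the centre of its underside.
- felt_disc: Felt polishing wheel lying flat, 60 mm across, 14 mm thick; a bystander. Origin at the centre of its underside.
- oil_bottle_1: Small oil bottle, 44 mm across, 115 mm high; a bystander. Origin at the centre of its underside.

How it is judged:
On the way, in this order (a step that is already met when the one before it is completed fails the run):
1. the stop pin is driven down to its stop under the mallet (value of joint stop_pin above 0.0235 m and contact force between mallet and stop_pin above 0.5 N).
2. the mallet has been set down on the bench (contact force between the fingers and mallet below 0.1 N and height (world z) of mallet_grip below 0.045 m and linear speed of mallet below 0.05 m/s), for 0.2 s.
3. the screw, turned backward, has dropped into the start of its thread (value of joint crank below 0.1 rad and value of joint screw_depth above 0.005 m), for 0.05 s.
At the end, for the whole second after the job is handed in: Crank one turn forward of the drop (4.7 to 7.2 rad, a fifth of a turn either way), screw 10.5 to 17.5 mm deep, still, and the fingers grip the knob with over 2 N; stop pin within 2.5 mm of its stop; mallet released and at rest on the bench (grip point below 45 mm) (value of joint crank between 4.7 and 7.2 rad and value of joint screw_depth between 0.0105 and 0.0175 m and contact force between the fingers and knob above 2 N and velocity of joint crank between -0.1 and 0.1 rad/s and value of joint stop_pin above 0.0235 m and height (world z) of mallet_grip below 0.045 m and contact force between the fingers and mallet below 0.1 N and linear speed of mallet below 0.02 m/s); the arm keeps its last pose, push and grip.
It fails at once if a bystander is pushed more than 30 mm (distance of any of tin, felt_disc, oil_bottle_1 from where it was at the start of the episode above 0.03 m).
It fails at once if the stop pin is pushed by the robot itself, not with the mallet (contact force between any of the arm, the fingers and stop_pin above 2 N).
It also fails if it takes over 72 s, if anything falls off the work surface, if the arm or the gripper's body presses on something with over 40 N, if the wrist force passes 120 N, or if a joint passes its speed limit or range.

## Working session

There is one attempt and no reset: what is moved stays moved. The work goes in short steps, Python scripts to look and compute and a tool call to move; the robot and the scene stay as the last step left them, time stands still between calls to the robot, and variables do not carry over. Pictures are saved under pics/ and viewed, at most 12 in all, crops included, and the job is handed in when it is done.

Besides the shell and the picture viewer there is one more tool, called by a JSON object that holds its "api" and its "payload", one argument or row to a line. move_arm: Moves the arm, as the interface text tells. Its arguments: {"type":"object","properties":{"targets":{"type":"array","items":{"type":"array"}},"squeeze":{"type":"number"}},"required":["targets"]}

```bash
mkdir -p pics; cat > h.py <<'E'
import numpy as np, cv2
from workcell import env
def proj(c,p):
    f=210/np.tan(np.radians(c["fovy"])/2); q=c["extrinsics"]@np.r_[p,1]
    return c["cx"]+f*q[0]/-q[2], c["cy"]-f*q[1]/-q[2]
def save(c,n): cv2.imwrite(f"pics/{n}.png",c["pixels"][:,:,::-1])
def R(q):
    from scipy.spatial.transform import Rotation as r
    return r.from_quat(np.r_[q[1:],q[0]]).as_matrix()
E
python3 - <<'E'
from h import *
np.set_printoptions(precision=4,suppress=True)
s=env.get_state();print(s); print(R(s["orientation"]))
for n in("scene","top"):
    c=env.read_camera(n);save(c,n+"0");print(n,{k:c[k] for k in c if k!="pixels"})
    for t in("mallet_grip","screw_axis","pin_top","knob_center","tin","felt_disc","oil_bottle_1"):
        for r in env.landmark_of(t,c)[:2]: print(t,np.array(r["centre"]),round(r["confidence"],2),np.round(proj(c,r["centre"])))
E
```

```text
{'clock': 0.0, 'joint_pos': array([-1.3286,  0.314 ,  0.045 ,  1.3036, -0.    ,  1.4312]), 'qvel': array([ 0.0018,  0.0015,  0.0002,  0.001 , -0.0005,  0.001 ]), 'tau': array([ -0.0009, -48.0627,  29.8534,   0.0192,  -0.0003,  -0.    ]), 'tcp_pos': array([ 0.2141, -0.5331,  0.2304]), 'orientation': array([-0.0009,  0.9818,  0.1897, -0.0001]), 'wrist_force': array([-0.0427, -0.3689, -0.6783]), 'ft_torque': array([-0.0167,  0.0302, -0.003 ]), 'grip_force': 0.0, 'finger_gap': 0.08545256020026483}
[[ 0.928   0.3726 -0.0005]
 [ 0.3726 -0.928   0.0018]
 [ 0.0003 -0.0019 -1.    ]]
scene {'fovy': 55.75865561517019, 'cx': 280.8776242473888, 'cy': 205.03347983765718, 'extrinsics': array([[-0.8389, -0.5443, -0.0083,  0.4517],
       [ 0.2779, -0.4413,  0.8532, -0.2631],
       [-0.4681,  0.7134,  0.5215, -0.6344],
       [ 0.    ,  0.    ,  0.    ,  1.    ]]), 'shot': 1}
mallet_grip [ 0.4779 -0.2792  0.0253] 0.8 [358. 200.]
screw_axis [ 0.525  -0.0154  0.0406] 0.72 [290. 240.]
pin_top [ 0.5295 -0.0561  0.0672] 0.4 [298. 220.]
knob_center [ 0.5632 -0.0078  0.102 ] 0.68 [273. 213.]
tin [ 0.6935  
[... 151 characters left out ...]
0.6933 -0.0433 -0.0034] 0.7 [238. 227.]
top {'fovy': 46.706645870041505, 'cx': 281.6312330353916, 'cy': 205.9431348558694, 'extrinsics': array([[-0.0033, -0.9999,  0.0099, -0.0326],
       [ 0.9896, -0.0018,  0.1437, -0.5525],
       [-0.1436,  0.0103,  0.9896, -1.1219],
       [ 0.    ,  0.    ,  0.    ,  1.    ]]), 'shot': 2}
mallet_grip [ 0.4804 -0.2775  0.0301] 0.73 [383. 236.]
screw_axis [ 0.5223 -0.0221  0.043 ] 0.6 [277. 218.]
knob_center [ 0.5643 -0.0066  0.1005] 0.42 [270. 197.]
knob_center [ 0.6927  0.1127 -0.0017] 0.23 [223. 153.]
tin [0.6925 0.1119 0.0018] 0.65 [223. 153.]
felt_disc [ 0.602   0.215  -0.0006] 0.94 [181. 189.]
oil_bottle_1 [ 0.6945 -0.0387 -0.0023] 0.59 [283. 152.]
```

```bash
python3 - <<'E'
import cv2,numpy as np
a=cv2.imread("pics/scene0.png");b=cv2.imread("pics/top0.png")
a=cv2.resize(a[140:320,160:410],None,fx=3.0,fy=3.0,interpolation=cv2.INTER_CUBIC)
b=cv2.resize(b[120:300,200:450],None,fx=3.0,fy=3.0,interpolation=cv2.INTER_CUBIC)
cv2.imwrite("pics/a.png",a);cv2.imwrite("pics/b.png",b)
E
```

```text
(no output)
```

View pics/a.png

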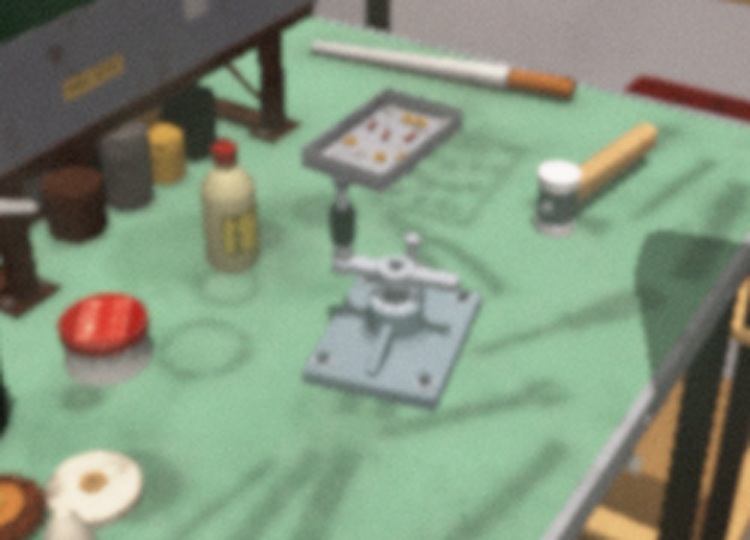

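View pics/b.png

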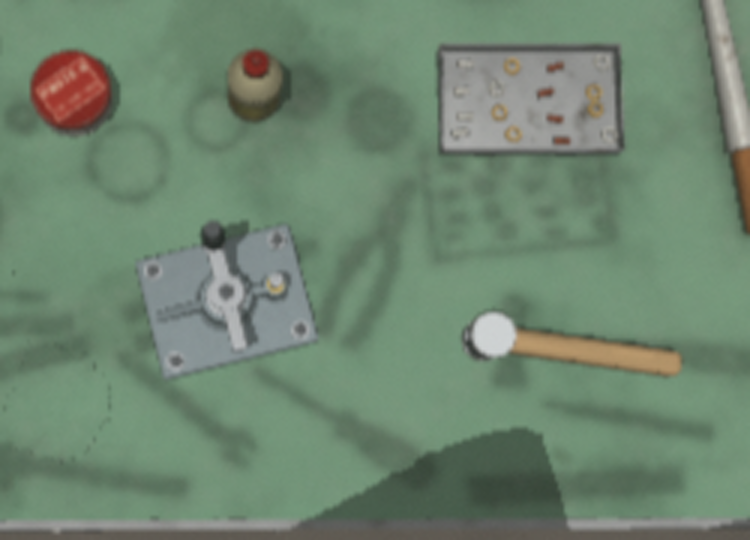

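The scene crop shows the crank with its knob at the back (a: 343,225) and the pin at a(412,240). The top crop shows the pin head at b(276,285), hub at b(227,292), knob at b(212,235), mallet head at b(494,334) and handle end at b(680,363).

```bash
cat >> h.py <<'E'
def back(c,u,v,z):
    f=210/np.tan(np.radians(c["fovy"])/2);E=c["extrinsics"]
    d=E[:3,:3].T@np.array([(u-c["cx"])/f,-(v-c["cy"])/f,-1]); o=-E[:3,:3].T@E[:3,3]
    return o+d*(z-o[2])/d[2]
E
python3 - <<'E'
from h import *
np.set_printoptions(precision=4,suppress=True)
for n in("top","scene"):
    c=env.read_camera(n)
    g=(lambda x,y:(x/3+200-.3,y/3+120-.3)) if n=="top" else (lambda x,y:(x/3+160-.3,y/3+140-.3))
    P=dict(pin=(276,285,.07),hub=(227,292,.073),knobtop=(212,233,.113),headtop=(494,334,.056),hend=(680,363,.035),tail=(238,347,.070)) if n=="top" else dict(pin=(412,239,.07),hub=(399,268,.072),headtop=(559,176,.056),knobc=(343,224,.099))
    for k,(x,y,z) in P.items(): print(n,k,back(c,*g(x,y),z))
    for t in("mallet_grip","pin_top","knob_center","screw_axis"):
        for r in env.landmark_of(t,c)[:1]: print(t,np.array(r["centre"]),r["confidence"])
    for r in env.regions_of("mallet_grip",c)[:1]:
        m=r["mask"]; ys,xs=np.where(m); print("mask",m.sum(),xs.min(),xs.max(),ys.min(),ys.max())
E
```

```text
top pin [ 0.5274 -0.0571  0.07  ]
top hub [ 0.5217 -0.0191  0.073 ]
top knobtop [ 0.5613 -0.0081  0.113 ]
top headtop [ 0.4903 -0.2275  0.056 ]
top hend [ 0.4688 -0.3786  0.035 ]
top tail [ 0.4795 -0.0275  0.07  ]
mallet_grip [ 0.4776 -0.2824  0.03  ] 0.98
pin_top [ 0.5202 -0.019   0.0411] 0.46
screw_axis [ 0.5221 -0.02    0.0427] 0.55
mask 670 354 425 223 243
scene pin [ 0.5302 -0.0546  0.07  ]
scene hub [ 0.5172 -0.0149  0.072 ]
scene headtop [ 0.4865 -0.2192  0.056 ]
scene knobc [ 0.5596 -0.0072  0.099 ]
mallet_grip [ 0.4799 -0.2798  0.0257] 0.62
pin_top [ 0.5306 -0.0545  0.0667] 0.39
knob_center [ 0.56   -0.0114  0.1006] 0.53
screw_axis [ 0.523  -0.0182  0.0455] 0.94
mask 618 338 377 182 219
```

```bash
cat >> h.py <<'E'
def goal(p,yaw=None):
    s=env.get_state(); M=R(s["orientation"])
    d=M.T@(np.array(p)-s["tcp_pos"])*1000
    from scipy.spatial.transform import Rotation as r
    y0=np.degrees(np.arctan2(M[1,0],M[0,0])); yaw=y0 if yaw is None else yaw
    a=np.radians(yaw); c,sn=np.cos(a),np.sin(a)
    T=np.array([[c,sn,0],[sn,-c,0],[0,0,-1.]])
    print("shift",np.round(d,1),"rot",np.round(np.degrees(r.from_matrix(M.T@T).as_rotvec())/10,3),"yaw",round(y0,1))
E
python3 -c "
from h import *
goal([.481,-.270,.10],82)"
```

```text
shift [ 345.8 -145.3  131.3] rot [ 1.000e-03  0.000e+00 -6.012e+00] yaw 21.9
```

{"api": "move_arm", "payload": {
  "targets": [
    [[60,-20,0],[0,0,-1],-1],
    [[120,-45,0],[0,0,-2],-1],
    [[175,-70,10],[0,0,-3],-1],
    [[230,-97,30],[0,0,-4],-1],
    [[285,-120,60],[0,0,-5],-1]
  ]
}}

```text
clock: 2.02
tcp_pos: [0.4305, -0.3201, 0.1753]
orientation: [0.001, 0.808, 0.589, 0.0]
wrist_force: [0.5, -1.0, 0.3]
finger_gap: 0.0854
grip_force: 0.0
```

```bash
python3 -c "
from h import *
goal([.481,-.270,.08],82);goal([.481,-.270,.010],82);print(env.get_state()['tcp_pos'])"
```

```text
shift [63.2 32.5 95.3] rot [ 0.013  0.009 -0.979] yaw 72.2
shift [ 63.3  32.3 165.3] rot [ 0.013  0.009 -0.979] yaw 72.2
[ 0.43054739 -0.32007619  0.1753172 ]
```

{"api": "move_arm", "payload": {
  "targets": [
    [[30,15,45],[0,0,-1],-1],
    [[63,32,90],[0,0,-1],-1],
    [[63,32,90],[0,0,-1],-1],
    [[63,32,90],[0,0,-1],-1]
  ]
}}

```text
clock: 2.52
tcp_pos: [0.4791, -0.2716, 0.0854]
orientation: [0.0, 0.755, 0.655, -0.0]
wrist_force: [0.2, -0.4, -0.4]
finger_gap: 0.0857
grip_force: 0.0
```

```bash
python3 - <<'E'
from h import *
goal([.481,-.270,.010],82);print(env.get_state()['tcp_pos'])
for n in("scene","top"):
    c=env.read_camera(n)
    for r in env.landmark_of("mallet_grip",c)[:1]: print(np.array(r["centre"]),r["confidence"])
    if n=="scene": cv2.imwrite("pics/s1.png",cv2.resize(c["pixels"][120:270,260:480,::-1],None,fx=3,fy=3,interpolation=2))
E
```

```text
shift [ 1.9  1.6 75.4] rot [ 0.001  0.003 -0.011] yaw 81.9
[ 0.47909865 -0.27161933  0.08535449]
[ 0.4775 -0.2786  0.0229] 0.8
[ 0.4787 -0.28    0.0307] 0.58
```

View pics/s1.png

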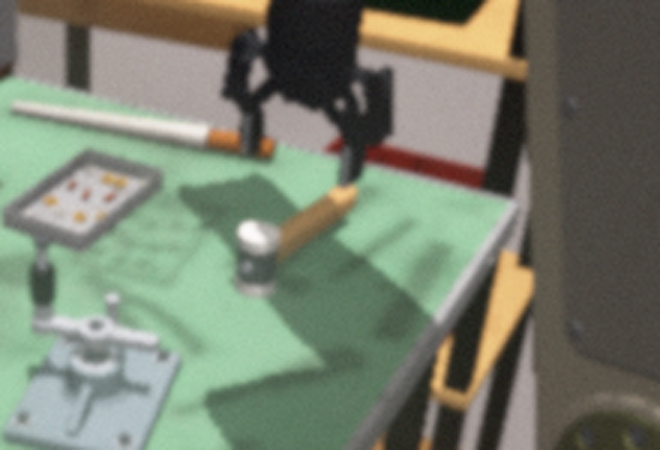

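The open fingers straddle the handle (s1: about 345,190; head at 257,240), so I'm descending and gripping.

{"api": "move_arm", "payload": {
  "targets": [
    [[1,1,38],[0,0,0],-1],
    [[1,1,74],[0,0,0],-1],
    [[1,1,74],[0,0,0],-1],
    [[1,1,74],[0,0,0],1],
    [[1,1,74],[0,0,0],1]
  ],
  "squeeze": 100
}}

```text
clock: 3.35
tcp_pos: [0.4812, -0.2716, 0.0128]
orientation: [0.002, 0.756, 0.655, 0.0]
wrist_force: [-0.4, 0.5, 0.4]
finger_gap: 0.0516
grip_force: 0.0
```

{"api": "move_arm", "payload": {
  "targets": [
    [[0,0,0],[0,0,0],1],
    [[0,0,0],[0,0,0],1],
    [[0,0,0],[0,0,0],1],
    [[0,0,0],[0,0,0],1]
  ]
}}

```text
clock: 3.85
tcp_pos: [0.4809, -0.2711, 0.012]
orientation: [0.001, 0.755, 0.655, 0.0]
wrist_force: [-0.4, -1.4, 5.8]
finger_gap: 0.0183
grip_force: 96.9
```

{"api": "move_arm", "payload": {
  "targets": [
    [[0,0,-30],[0,0,0],1],
    [[0,0,-80],[0,0,0],1],
    [[0,0,-115],[0,0,0],1],
    [[0,0,-115],[0,0,0],1],
    [[0,0,-115],[0,0,0],1]
  ]
}}

```text
clock: 4.47
tcp_pos: [0.4792, -0.2698, 0.1245]
orientation: [-0.001, 0.755, 0.655, -0.0]
wrist_force: [0.5, 0.6, -3.1]
finger_gap: 0.018
grip_force: 97.8
```

```bash
python3 - <<'E'
from h import *
np.set_printoptions(precision=4,suppress=True)
s=env.get_state();print(s["tcp_pos"],s["finger_gap"],s["grip_force"])
im=[]
for n in("top","scene"):
    c=env.read_camera(n)
    for r in env.landmark_of("mallet_grip",c)[:1]: print(np.array(r["centre"]),r["confidence"],proj(c,r["centre"]))
    for t in("pin_top","screw_axis"):
      for r in env.landmark_of(t,c)[:1]: print(t,np.array(r["centre"]),r["confidence"])
    save(c,"m_"+n); x=c["pixels"][:,:,::-1]
    im.append(cv2.resize(x[140:270,250:450] if n=="top" else x[100:230,250:450],None,fx=3.9,fy=2.3*1.7,interpolation=2))
cv2.imwrite("pics/m.png",cv2.resize(np.vstack(im),None,fx=.59,fy=.59,interpolation=3)); print(im[0].shape)
E
```

```text
[ 0.4792 -0.2698  0.1245] 0.017964600248484654 97.84115195274353
[ 0.4745 -0.2774  0.1419] 0.54 (np.float64(394.6585314672057), np.float64(234.58858348821764))
pin_top [ 0.6919 -0.0387 -0.0012] 0.5
screw_axis [ 0.5225 -0.0189  0.0407] 0.66
[ 0.4752 -0.2789  0.1373] 0.76 (np.float64(363.0347940024782), np.float64(161.00465289423482))
pin_top [ 0.5335 -0.0564  0.0719] 0.54
screw_axis [ 0.5231 -0.0173  0.0426] 0.79
(508, 780, 3)
```

View pics/m.png

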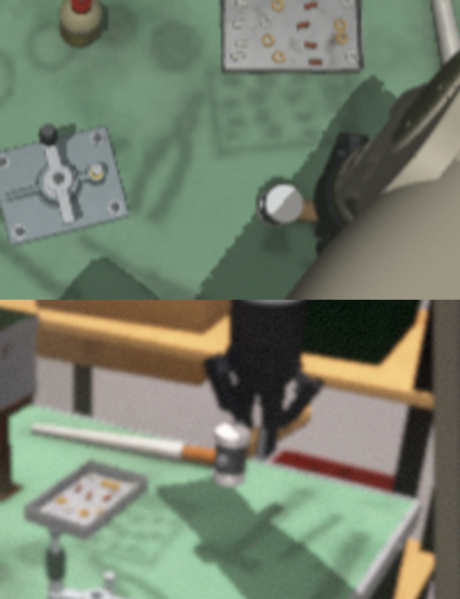

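```bash
python3 - <<'E'
from h import *
np.set_printoptions(precision=4,suppress=True)
c=env.read_camera("top");print(back(c,373.7,227.8,.1685))
c=env.read_camera("scene");print(back(c,350.2,157.6,.1685))
E
```

```text
[ 0.4867 -0.2271  0.1685]
[ 0.4842 -0.2168  0.1685]
```

```bash
python3 - <<'E'
from h import *
goal([.524,-.105,.105],82);goal([.524,-.105,.050],82)
E
```

```text
shift [170.   20.2  20.6] rot [-0.002 -0.001 -0.013] yaw 81.9
shift [170.   20.2  75.6] rot [-0.002 -0.001 -0.013] yaw 81.9
```

{"api": "move_arm", "payload": {
  "targets": [
    [[45,5,0],[0,0,0],1],
    [[90,10,0],[0,0,0],1],
    [[135,16,10],[0,0,0],1],
    [[170,20,20],[0,0,0],1],
    [[170,20,20],[0,0,0],1]
  ]
}}

```text
clock: 5.6
tcp_pos: [0.5234, -0.1024, 0.1051]
orientation: [-0.001, 0.754, 0.657, -0.0]
wrist_force: [-0.0, -0.4, -2.1]
finger_gap: 0.0182
grip_force: 97.6
```

```bash
python3 - <<'E'
from h import *
np.set_printoptions(precision=4,suppress=True)
goal([.524,-.105,.05],82)
im=[]
for n in("top","scene"):
    c=env.read_camera(n); x=c["pixels"][:,:,::-1]
    im.append(cv2.resize(x[150:250,220:400] if n=="top" else x[150:280,220:400],None,fx=3,fy=3 if n=="scene" else 2.2,interpolation=2))
cv2.imwrite("pics/p.png",np.vstack(im)[:600])
E
```

```text
shift [-2.5  1.  55.1] rot [-0.01  -0.004  0.01 ] yaw 82.1
```

View pics/p.png

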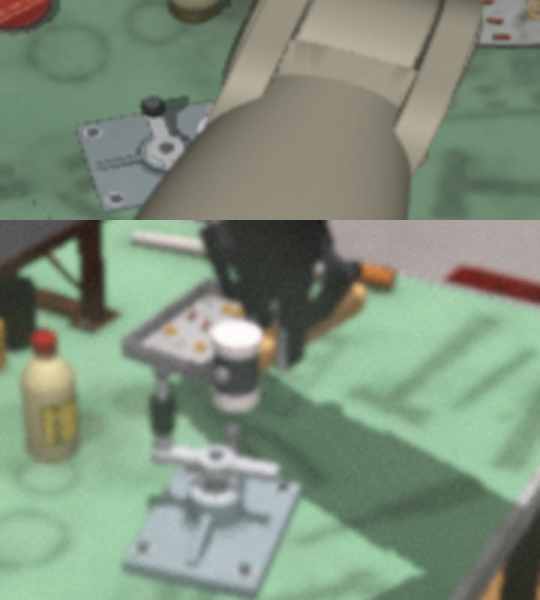

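The mallet head (p: 236,370) hangs directly over the pin (232,432). I'm driving it down.

{"api": "move_arm", "payload": {
  "targets": [
    [[-2,1,15],[0,0,0],1],
    [[-2,1,25],[0,0,0],1],
    [[-2,1,33],[0,0,0],1],
    [[-2,1,40],[0,0,0],1],
    [[-2,1,46],[0,0,0],1]
  ]
}}

```text
clock: 6.32
tcp_pos: [0.5247, -0.1077, 0.0597]
orientation: [0.0, 0.756, 0.655, -0.0]
wrist_force: [-0.7, -2.4, 2.1]
finger_gap: 0.0185
grip_force: 98.3
```

{"api": "move_arm", "payload": {
  "targets": [
    [[0,0,3],[0,0,0],1],
    [[0,0,6],[0,0,0],1],
    [[0,0,6],[0,0,0],1]
  ]
}}

```text
clock: 6.7
tcp_pos: [0.525, -0.1075, 0.0553]
orientation: [0.001, 0.755, 0.655, 0.0]
wrist_force: [-3.9, -3.8, 11.3]
finger_gap: 0.0182
grip_force: 99.4
```

{"api": "move_arm", "payload": {
  "targets": [
    [[0,0,3],[0,0,0],1],
    [[0,0,6],[0,0,0],1],
    [[0,0,6],[0,0,0],1]
  ]
}}

```text
clock: 7.08
tcp_pos: [0.526, -0.1093, 0.0511]
orientation: [0.003, 0.756, 0.655, -0.0]
wrist_force: [-6.6, -9.2, 20.8]
finger_gap: 0.0185
grip_force: 102.4
```

```bash
python3 - <<'E'
from h import *
c=env.read_camera("scene"); x=c["pixels"][:,:,::-1]
cv2.imwrite("pics/q.png",cv2.resize(x[170:290,230:380],None,fx=4,fy=4,interpolation=2))
E
```

```text
(no output)
```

View pics/q.png

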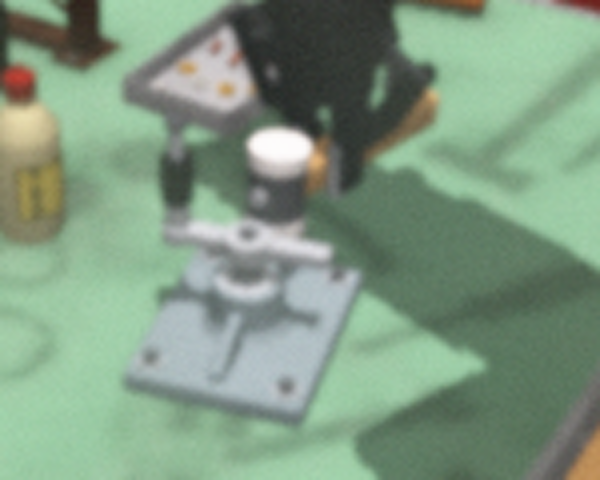

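The mallet is pressed onto the pin at the predicted stop height with about 20 N. Next I lift and check the pin.

{"api": "move_arm", "payload": {
  "targets": [
    [[0,0,-30],[0,0,0],1],
    [[0,0,-60],[0,0,0],1],
    [[-40,0,-70],[0,0,0],1],
    [[-90,-10,-70],[0,0,0],1],
    [[-140,-15,-65],[0,0,0],1]
  ]
}}

```text
clock: 7.75
tcp_pos: [0.4897, -0.2436, 0.1127]
orientation: [-0.0, 0.755, 0.656, 0.001]
wrist_force: [0.8, -0.2, -2.6]
finger_gap: 0.0183
grip_force: 98.9
```

```bash
python3 - <<'E'
from h import *
np.set_printoptions(precision=4,suppress=True)
goal([.481,-.272,.025],82)
im=[]
for n in("scene",):
    c=env.read_camera(n); x=c["pixels"][:,:,::-1]
    for t in("pin_top","mallet_grip","knob_center"):
      for r in env.landmark_of(t,c)[:1]: print(t,np.array(r["centre"]),r["confidence"])
    cv2.imwrite("pics/r.png",cv2.resize(x[130:280,230:420],None,fx=4,fy=4,interpolation=2))
E
```

```text
shift [-29.5  -4.7  87.7] rot [ 0.003 -0.008 -0.002] yaw 82.0
pin_top [ 0.6038  0.2159 -0.0026] 0.41
mallet_grip [ 0.4841 -0.2525  0.1246] 0.98
knob_center [ 0.5621 -0.0093  0.0985] 0.5
```

View pics/r.png

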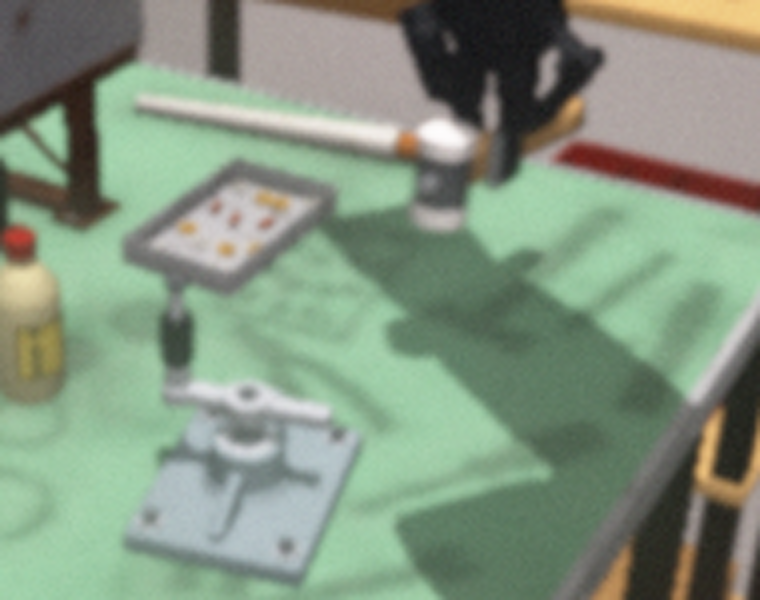

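The pin no longer shows above the crank (it stood at about r(272,390)), so it's down. Now setting the mallet back.

{"api": "move_arm", "payload": {
  "targets": [
    [[-30,-5,30],[0,0,0],1],
    [[-30,-5,65],[0,0,0],1],
    [[-30,-5,88],[0,0,0],1],
    [[-30,-5,93],[0,0,0],1],
    [[-30,-5,97],[0,0,0],1]
  ]
}}

```text
clock: 8.57
tcp_pos: [0.4814, -0.2717, 0.0161]
orientation: [0.0, 0.755, 0.656, 0.0]
wrist_force: [-0.3, -0.2, -1.1]
finger_gap: 0.0185
grip_force: 98.9
```

{"api": "move_arm", "payload": {
  "targets": [
    [[0,0,2],[0,0,0],1],
    [[0,0,4],[0,0,0],1],
    [[0,0,4],[0,0,0],1]
  ]
}}

```text
clock: 8.95
tcp_pos: [0.481, -0.2727, 0.0123]
orientation: [0.0, 0.755, 0.655, 0.0]
wrist_force: [0.1, 0.1, -2.6]
finger_gap: 0.0186
grip_force: 98.9
```

{"api": "move_arm", "payload": {
  "targets": [
    [[0,0,2],[0,0,0],1],
    [[0,0,4],[0,0,0],1],
    [[0,0,4],[0,0,0],1]
  ]
}}

```text
clock: 9.32
tcp_pos: [0.4811, -0.273, 0.0094]
orientation: [0.001, 0.755, 0.655, 0.0]
wrist_force: [-3.5, 0.4, 8.8]
finger_gap: 0.0184
grip_force: 100.9
```

{"api": "move_arm", "payload": {
  "targets": [
    [[0,0,-1],[0,0,0],0.4],
    [[0,0,-1],[0,0,0],0],
    [[0,0,-1],[0,0,0],-1],
    [[0,0,-1],[0,0,0],-1],
    [[0,0,-1],[0,0,0],-1]
  ]
}}

```text
clock: 9.95
tcp_pos: [0.4807, -0.2725, 0.0087]
orientation: [-0.0, 0.755, 0.655, -0.0]
wrist_force: [0.7, -0.9, 0.3]
finger_gap: 0.0852
grip_force: 0.0
```

{"api": "move_arm", "payload": {
  "targets": [
    [[0,0,-40],[0,0,0],-1],
    [[0,0,-90],[0,0,0],-1],
    [[0,0,-150],[0,0,0],-1],
    [[0,0,-190],[0,0,0],-1],
    [[0,0,-190],[0,0,0],-1]
  ]
}}

```text
clock: 10.58
tcp_pos: [0.4826, -0.274, 0.2029]
orientation: [0.004, 0.755, 0.655, 0.001]
wrist_force: [0.6, 0.1, -0.5]
finger_gap: 0.0854
grip_force: 0.0
```

```bash
python3 - <<'E'
from h import *
np.set_printoptions(precision=4,suppress=True)
print(env.get_state()["joint_pos"])
for n in("scene","top","scene"):
    c=env.read_camera(n); save(c,"k_"+n)
    for t in("screw_axis","mallet_grip","knob_center"):
      for r in env.landmark_of(t,c)[:1]: print(n,t,np.array(r["centre"]),r["confidence"])
    for r in env.regions_of("knob",c)[:1]:
      ys,xs=np.where(r["mask"]);print(r["confidence"],xs.min(),xs.max(),ys.min(),ys.max(),r["mask"].sum(),xs.mean(),ys.mean())
E
```

```text
[-0.6609  0.2776 -0.0726  1.2129 -0.0001  1.0516]
scene screw_axis [ 0.5209 -0.0152  0.0418] 0.84
scene mallet_grip [ 0.479  -0.2793  0.0264] 0.72
scene knob_center [ 0.5605 -0.009   0.1005] 0.51
0.39 269 277 209 222 115 273.02608695652174 214.9391304347826
top screw_axis [ 0.5228 -0.0185  0.0427] 0.93
top mallet_grip [ 0.4773 -0.2815  0.0295] 0.85
0.47 269 280 195 234 201 274.2636815920398 214.15422885572139
scene screw_axis [ 0.5255 -0.0168  0.0474] 0.97
scene mallet_grip [ 0.4791 -0.278   0.025 ] 0.86
scene knob_center [ 0.5608 -0.0118  0.1015] 0.41
0.44 271 276 211 220 58 273.5 215.3448275862069
```

```bash
python3 -c "
from h import *
goal([.5615,-.009,.165],82);goal([.5615,-.009,.081],82)"
```

```text
shift [272.3  42.7  33.8] rot [ 0.     0.    -0.012] yaw 81.9
shift [272.3  42.7 117.8] rot [ 0.     0.    -0.012] yaw 81.9
```

{"api": "move_arm", "payload": {
  "targets": [
    [[55,9,0],[0,0,0],-1],
    [[110,17,0],[0,0,0],-1],
    [[165,26,0],[0,0,0],-1],
    [[225,35,10],[0,0,0],-1],
    [[272,43,30],[0,0,0],-1]
  ]
}}

```text
clock: 11.95
tcp_pos: [0.563, -0.0072, 0.1697]
orientation: [0.001, 0.755, 0.656, 0.001]
wrist_force: [0.8, -1.6, -0.3]
finger_gap: 0.0857
grip_force: 0.0
```

{"api": "move_arm", "payload": {
  "targets": [
    [[0,0,0],[0,0,0],-1],
    [[0,0,0],[0,0,0],-1]
  ]
}}

```text
clock: 12.2
tcp_pos: [0.5617, -0.0095, 0.1689]
orientation: [0.0, 0.755, 0.655, -0.0]
wrist_force: [-0.0, -0.1, -0.0]
finger_gap: 0.0855
grip_force: 0.0
```

```bash
python3 -c "
from h import *
goal([.5615,-.009,.081],82)"
```

```text
shift [ 0.5 -0.3 87.9] rot [-0.001  0.003 -0.009] yaw 81.9
```

{"api": "move_arm", "payload": {
  "targets": [
    [[0,0,30],[0,0,0],-1],
    [[0,0,60],[0,0,0],-1],
    [[0,0,87],[0,0,0],-1],
    [[0,0,87],[0,0,0],-1],
    [[0,0,87],[0,0,0],-0.2]
  ],
  "squeeze": 50
}}

```text
clock: 12.82
tcp_pos: [0.5625, -0.0105, 0.0832]
orientation: [0.001, 0.756, 0.655, 0.001]
wrist_force: [0.3, -0.2, 0.3]
finger_gap: 0.0699
grip_force: 0.0
```

{"api": "move_arm", "payload": {
  "targets": [
    [[0,0,0],[0,0,0],1],
    [[0,0,0],[0,0,0],1],
    [[0,0,0],[0,0,0],1],
    [[0,0,0],[0,0,0],1],
    [[0,0,0],[0,0,0],1]
  ]
}}

```text
clock: 13.45
tcp_pos: [0.5614, -0.0094, 0.0817]
orientation: [-0.0, 0.755, 0.655, -0.0]
wrist_force: [-1.4, -1.2, 0.0]
finger_gap: 0.0175
grip_force: 48.8
```

```bash
python3 - <<'E'
from h import *
c=env.read_camera("scene"); x=c["pixels"][:,:,::-1]
cv2.imwrite("pics/t.png",cv2.resize(x[150:270,210:360],None,fx=4,fy=4,interpolation=2))
print(env.get_state()["tcp_pos"],env.get_state()["joint_pos"])
E
```

```text
[ 0.56137134 -0.00939412  0.08167488] [-1.59481138e-01  3.76501159e-01 -2.44389601e-01  9.50618415e-01
 -4.19036275e-04  1.55310694e+00]
```

View pics/t.png

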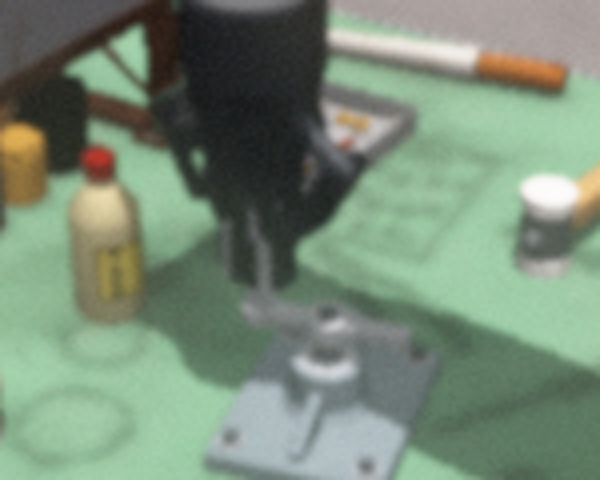

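Knob gripped. Now working out the circle's waypoints.

```bash
cat > circ.py <<'E'
from h import *
import sys
a0,step,n=map(float,sys.argv[1:4]); C=np.array([.5226,-.0181]); r=.040
p=lambda a:C+r*np.array([np.cos(np.radians(a)),np.sin(np.radians(a))])
y=np.radians(82);M=np.array([[np.cos(y),np.sin(y)],[np.sin(y),-np.cos(y)]])
a=a0
while n>0:
    k=int(min(5,n)); print(a,"->",a+k*step,[[*np.round(M.T@(p(a+step*(i+1))-p(a))*1000).astype(int).tolist()] for i in range(k)]); a+=k*step;n-=k
s=env.get_state();print("now",s["tcp_pos"],np.degrees(np.arctan2(*(s["tcp_pos"][1::-1]-C[::-1]))))
E
python3 circ.py 12.6 15 12
```

```text
12.6 -> 87.6 [[9, -5], [17, -12], [22, -21], [25, -31], [26, -41]]
87.6 -> 162.6 [[-2, -10], [-7, -19], [-14, -27], [-23, -33], [-33, -36]]
162.6 -> 192.6 [[-10, 0], [-21, 2]]
now [ 0.56137134 -0.00939412  0.08167488] 12.655527751555525
```

{"api": "move_arm", "payload": {
  "targets": [
    [[9,-5,0],[0,0,0],1],
    [[17,-12,0],[0,0,0],1],
    [[22,-21,0],[0,0,0],1],
    [[25,-31,0],[0,0,0],1],
    [[26,-41,0],[0,0,0],1]
  ]
}}

```text
clock: 14.12
tcp_pos: [0.5249, 0.0221, 0.0822]
orientation: [0.001, 0.755, 0.655, 0.0]
wrist_force: [1.1, -5.9, 0.0]
finger_gap: 0.0174
grip_force: 48.8
```

{"api": "move_arm", "payload": {
  "targets": [
    [[0,0,0],[0,0,0],1]
  ]
}}

```text
clock: 14.25
tcp_pos: [0.5239, 0.022, 0.0821]
orientation: [0.0, 0.755, 0.655, -0.0]
wrist_force: [-1.3, -4.7, -0.1]
finger_gap: 0.0171
grip_force: 48.8
```

```bash
python3 circ.py 87.6 15 1
```

```text
87.6 -> 102.6 [[-2, -10]]
now [0.5239157  0.02202163 0.0821169 ] 88.12177787316121
```

{"api": "move_arm", "payload": {
  "targets": [
    [[-2,-10,0],[0,0,0],1],
    [[-7,-19,0],[0,0,0],1]
  ]
}}

```text
clock: 14.5
tcp_pos: [0.5051, 0.0181, 0.0822]
orientation: [0.0, 0.755, 0.655, 0.001]
wrist_force: [2.1, -3.5, -1.1]
finger_gap: 0.0173
grip_force: 48.8
```

{"api": "move_arm", "payload": {
  "targets": [
    [[-7,-8,0],[0,0,0],1]
  ]
}}

```text
clock: 14.62
tcp_pos: [0.496, 0.0123, 0.0821]
orientation: [0.0, 0.755, 0.655, 0.001]
wrist_force: [3.5, -1.9, -0.1]
finger_gap: 0.0173
grip_force: 48.8
```

{"api": "move_arm", "payload": {
  "targets": [
    [[-9,-6,0],[0,0,0],1]
  ]
}}

```text
clock: 14.75
tcp_pos: [0.4886, 0.004, 0.0821]
orientation: [0.0, 0.755, 0.655, 0.001]
wrist_force: [3.9, -1.7, -0.7]
finger_gap: 0.0172
grip_force: 48.8
```

{"api": "move_arm", "payload": {
  "targets": [
    [[-10,-3,0],[0,0,0],1],
    [[-10,-3,0],[0,0,0],1]
  ]
}}

```text
clock: 15.0
tcp_pos: [0.4839, -0.0061, 0.0818]
orientation: [-0.0, 0.756, 0.655, -0.0]
wrist_force: [0.9, -0.8, -0.5]
finger_gap: 0.0174
grip_force: 49.0
```

```bash
python3 circ.py 162.6 10 2; python3 - <<'E'
from h import *
x=[]
for n in ("scene","top"):
    c=env.read_camera(n); p=c["pixels"][:,:,::-1]
    x.append(cv2.resize(p[150:270,210:360] if n=="scene" else p[160:260,210:360],None,fx=3.2,fy=3.2 if n=="scene" else 2,interpolation=2))
cv2.imwrite("pics/v.png",np.vstack(x))
E
```

```text
162.6 -> 182.6 [[-7, -1], [-14, 0]]
now [ 0.48393867 -0.00613568  0.08176129] 162.80454978836553
```

View pics/v.png

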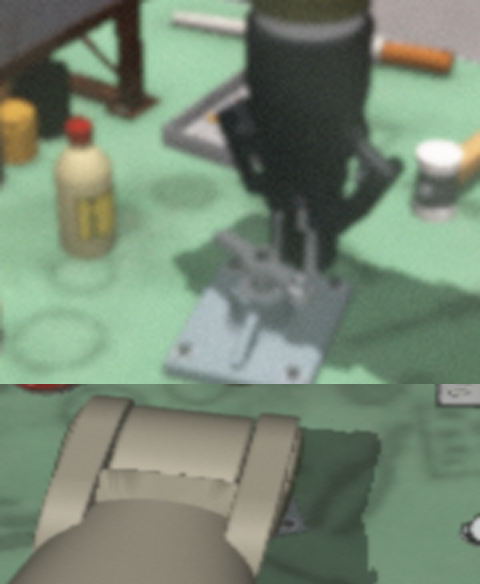

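```bash
python3 - <<'E'
from h import *
c=env.read_camera("scene")
for d in (-.001,.0065):
    for l in (0,.046): 
        a=np.radians(-17.2);p=[.5226+l*np.cos(a),-.0181+l*np.sin(a),.072-d]; u,v=proj(c,p);print(d,l,u,v,(u-210)*4,(v-190)*6)
cv2.imwrite("pics/w.png",cv2.resize(c["pixels"][190:270,210:360,::-1],None,fx=5,fy=5,interpolation=2))
E
```

```text
-0.001 0 291.3443359603388 227.17653794983536 325.37734384135524 223.05922769901218
-0.001 0.046 277.75955201964535 218.2397771241068 271.0382080785814 169.43866274464085
0.0065 0 291.3254417307979 230.03706150455187 325.3017669231915 240.22236902731123
0.0065 0.046 277.80113174338777 221.04214673004867 271.2045269735511 186.25288038029203
```

View pics/w.png

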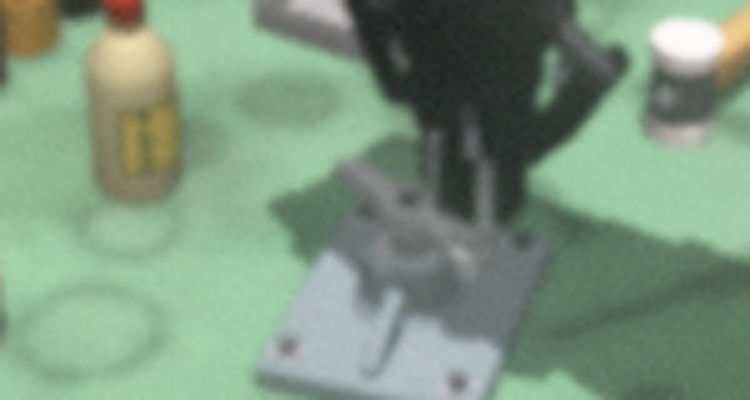

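The tail tip is at w(348,168) and the hub at about (408,240). Both match the crank having dropped, and it now sits right down on the boss. Next, 390° forward.

```bash
python3 circ.py 162.6 -15 26
```

```text
162.6 -> 87.6 [[10, 3], [19, 9], [26, 16], [31, 25], [33, 36]]
87.6 -> 12.599999999999994 [[0, 10], [-3, 20], [-9, 29], [-17, 36], [-26, 41]]
12.599999999999994 -> -62.400000000000006 [[-10, 2], [-21, 2], [-31, -1], [-39, -7], [-47, -14]]
-62.400000000000006 -> -137.4 [[-5, -9], [-7, -19], [-7, -30], [-4, -40], [2, -49]]
-137.4 -> -212.4 [[8, -7], [17, -12], [27, -14], [37, -14], [47, -11]]
-212.4 -> -227.4 [[9, 6]]
now [ 0.48415797 -0.00554358  0.081633  ] 161.91127541637306
```

{"api": "move_arm", "payload": {
  "targets": [
    [[10,3,0],[0,0,0],1],
    [[19,9,0],[0,0,0],1],
    [[26,16,0],[0,0,0],1],
    [[31,25,0],[0,0,0],1],
    [[33,36,0],[0,0,0],1]
  ]
}}

```text
clock: 15.78
tcp_pos: [0.5247, 0.0222, 0.0815]
orientation: [-0.0, 0.755, 0.655, -0.001]
wrist_force: [-1.4, -6.2, -0.2]
finger_gap: 0.0171
grip_force: 49.1
```

{"api": "move_arm", "payload": {
  "targets": [
    [[0,10,0],[0,0,0],1],
    [[-3,20,0],[0,0,0],1],
    [[-9,29,0],[0,0,0],1],
    [[-17,36,0],[0,0,0],1],
    [[-26,41,0],[0,0,0],1]
  ]
}}

```text
clock: 16.4
tcp_pos: [0.5616, -0.0094, 0.0816]
orientation: [-0.001, 0.755, 0.655, 0.0]
wrist_force: [-4.1, -0.2, 0.0]
finger_gap: 0.0173
grip_force: 49.2
```

```bash
python3 circ.py 12.6 -15 1; python3 - <<'E'
from h import *
c=env.read_camera("scene");
cv2.imwrite("pics/y.png",cv2.resize(c["pixels"][190:270,210:360,::-1],None,fx=5,fy=5,interpolation=2))
E
```

```text
12.6 -> -2.4000000000000004 [[-10, 2]]
now [ 0.56163803 -0.00937192  0.08155706] 12.6028543453269
```

View pics/y.png

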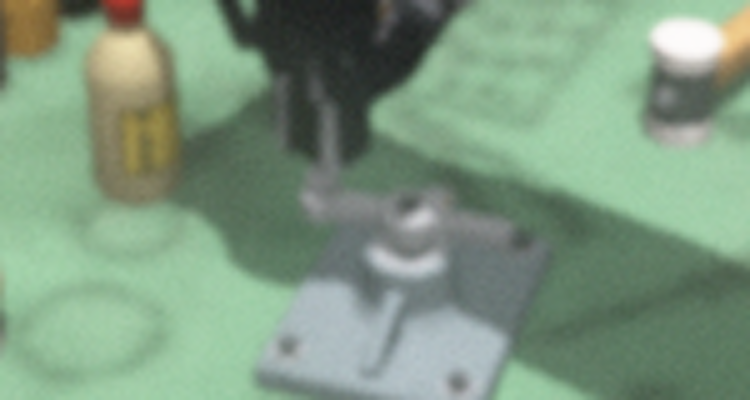

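```bash
python3 - <<'E'
import cv2,numpy as np
t=cv2.resize(cv2.imread("pics/t.png",0),(150*5,120*5),interpolation=2)[200:]  # rows 190..270 at 5x
y=cv2.imread("pics/y.png",0)
for nm,(x0,x1,y0,y1) in dict(hub=(370,450,165,225),tail=(440,530,180,250),base=(250,420,290,390),boss=(360,440,245,285)).items():
    T=t[y0:y1,x0:x1]; r=cv2.matchTemplate(y[y0-12:y1+25,x0-12:x1+12],T,cv2.TM_CCOEFF_NORMED); _,m,_,l=cv2.minMaxLoc(r)
    print(nm,round(m,2),(l[0]-12)/5,(l[1]-12)/5)
E
```

```text
hub 0.95 0.0 2.4
tail 0.83 0.2 2.0
base 0.99 0.0 0.0
boss 0.98 0.2 0.2
```

The hub has moved down 2.4 px (about 6 mm) at the same knob angle, while the base hasn't moved. That confirms the drop, so I continue forward.

{"api": "move_arm", "payload": {
  "targets": [
    [[-10,2,0],[0,0,0],1],
    [[-21,2,0],[0,0,0],1],
    [[-31,-1,0],[0,0,0],1],
    [[-39,-7,0],[0,0,0],1],
    [[-47,-14,0],[0,0,0],1]
  ]
}}

```text
clock: 17.08
tcp_pos: [0.5413, -0.0543, 0.0822]
orientation: [0.0, 0.755, 0.655, 0.001]
wrist_force: [-0.4, 2.8, -0.9]
finger_gap: 0.0177
grip_force: 49.2
```

{"api": "move_arm", "payload": {
  "targets": [
    [[-5,-9,0],[0,0,0],1],
    [[-7,-19,0],[0,0,0],1],
    [[-7,-30,0],[0,0,0],1],
    [[-4,-40,0],[0,0,0],1],
    [[2,-49,0],[0,0,0],1]
  ]
}}

```text
clock: 17.7
tcp_pos: [0.4922, -0.045, 0.0819]
orientation: [0.0, 0.756, 0.655, -0.0]
wrist_force: [1.5, -0.9, -0.3]
finger_gap: 0.0172
grip_force: 49.1
```

{"api": "move_arm", "payload": {
  "targets": [
    [[8,-7,0],[0,0,0],1],
    [[17,-12,0],[0,0,0],1],
    [[27,-14,0],[0,0,0],1],
    [[37,-14,0],[0,0,0],1],
    [[47,-11,0],[0,0,0],1]
  ]
}}

```text
clock: 18.32
tcp_pos: [0.489, 0.004, 0.0818]
orientation: [-0.0, 0.755, 0.655, -0.0]
wrist_force: [-1.0, -0.8, -0.4]
finger_gap: 0.0173
grip_force: 49.1
```

{"api": "move_arm", "payload": {
  "targets": [
    [[9,6,0],[0,0,0],1],
    [[9,6,0],[0,0,0],1],
    [[9,6,0],[0,0,0],1],
    [[9,6,0],[0,0,0],1]
  ]
}}

```text
clock: 18.82
tcp_pos: [0.4959, 0.0112, 0.0818]
orientation: [-0.0, 0.755, 0.655, 0.0]
wrist_force: [-0.3, 1.5, -0.7]
finger_gap: 0.0172
grip_force: 49.1
```

```bash
python3 circ.py 0 1 1; python3 - <<'E'
from h import *
s=env.get_state();print(s["qvel"].round(4),s["grip_force"])
for n in("scene","top"):
    c=env.read_camera(n)
    for t in("mallet_grip","knob_center","tin","felt_disc","oil_bottle_1"):
        for r in env.landmark_of(t,c)[:1]: print(t,np.round(r["centre"],3),round(r["confidence"],2))
E
```

```text
0.0 -> 1.0 [[1, 0]]
now [0.49586847 0.01123084 0.08177306] 132.3454047907851
[-0.0044 -0.0013 -0.0007 -0.0001 -0.0023 -0.0012] 49.09083810111042
mallet_grip [ 0.476 -0.277  0.025] 0.91
knob_center [0.5   0.012 0.098] 0.43
tin [ 0.693  0.112 -0.001] 0.93
felt_disc [ 0.605  0.214 -0.003] 0.65
oil_bottle_1 [ 0.695 -0.041 -0.002] 0.81
mallet_grip [ 0.479 -0.278  0.03 ] 0.83
tin [0.695 0.114 0.001] 0.79
felt_disc [0.601 0.214 0.003] 0.92
```

```bash
python3 -c "
from workcell import env
print(env.hand_in())"
```

```text
the job is handed in; nothing more can be done
None
```

I drove the stop pin down with the mallet, set the mallet back on the bench, turned the crank back until the screw dropped, and then turned it about one turn forward. I handed the job in with the gripper still holding the knob at about 49 N. The call returned no verdict, but I estimate the crank at 5.6 to 6.2 rad, and the bystanders the cameras found hadn't moved.

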